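Open the stuck sauce jar at the hotpot counter

ROBOT

A 6-joint arm with a two-finger parallel gripper is mounted at the origin on the work surface. World frame = base frame: x ahead of the robot, y to its left, z up, the work surface at z = 0. Lengths are in mm, angles in degrees, forces in N, time in s.
With the tool pointing down it reaches from about 300 to 850 mm from the base axis. Payload 4.2 kg.
Tool frame: the origin (TCP) lies on the centre line of the jaws, within the pads' length; the fingertips stand 14 mm ahead of it and the grasp point (between the pads) lies 5 mm behind it; z points along the fingers, y is the line along which they close (so a half turn about z gives the same grasp; the last joint's range is limited). The gripper opens to 91 mm and grips with 3 to 60 N. Pads are 32 mm wide; open, the fingers measure 118 mm over their backs; the gripper's body (76 mm by 178 mm) begins 60 mm behind the grasp point.
Start: joints at [-74.255, 18.312, 89.639, -0, 72.044, -1.146], TCP at [167.068, -550.209, 227.976] pointing down, gripper open.
Joint ranges: [-177.97, 177.97], [-48.28, 115.42], [12.27, 149.76], [-77.06, 257.06], [2.81, 150.46], [-146.56, 146.56]. Speed limits (degrees/s): [147.25, 147.25, 180, 180, 180, 180].

INTERFACE

Orientations are given as [roll, pitch, yaw] about the fixed x, y, z axes, in that order (R = Rz(yaw) Ry(pitch) Rx(roll)).
In Python, from workcell import env gives the robot as it stands.
- The arm moves only by the tool arm_command, never from a script. Its argument "motion" is a list of rows, each an object with "offset": the shift along the tool's x, y, z in m, a list of three; "spin": the turn about the tool's z in rad. In form: [{"offset": [tx, ty, tz], "spin": spin}, ...]. A call has 1 to 5 rows; each row shifts and turns the commanded pose from where the row before left it, along the tool's axes as they then stand; what a row does not reach is not made up. A row lasts 1/8 s, in which the tool goes at most 62.5 mm and 10.7 degrees, less where a joint would pass 70% of its speed; a pose out of reach is approached as far as the arm can. A call with a gripper value outside its range is refused whole. "jaw" is the finger opening in m, from 0 to 0.0912, set as the call begins (left out, the last holds). The fingers move at their own pace and stop on an object; "newtons" is the grip in N (left out, the last holds). Time passes only in rows, so rows that do not move let the fingers close. It gives the time, the measured TCP pose, the force, the opening and the grip force at its end, in the units of the state.
- env.state(): the state, without advancing time (a new reading comes with each control period).
- env.grab_frame(name): name is "side" or "top"; returns (picture, depth): 400x640x3 uint8, blue, green, red; 400x640 float32, mm along the optical axis (not along the pixel's ray), 0 where there is no reading.
- env.camera_model(name): a dict with "fx", "fy", "cx", "cy" (pixels), "k1" (the pictures are not rectified: a ray, as slopes to the right and down, at radius r is drawn at 1 + k1 r^2 times it, then the intrinsics apply), "eye" and "rotation" of the camera in the world. Camera axes: x right, y down, z forward; pixel columns grow to the right and rows downward; lengths in mm; the calibration is good to about 2 mm. A picture is of the moment at which its call begins. camera_model takes no time and is no camera call.
- env.job_done(): hands the job in; it is judged then, once.
Trained networks look in the newest picture that a camera, given by its name, has taken for a name from the list of things; names that differ only in an ending like _2 or _b are one class to them, and where a whole thing is asked for, a point or a joint stands for the part that bears it (a point fixed in the world has none). Each returns a list of dicts, best first, with "score" (0 to 1); they miss things now and then, are a little off and sometimes report something else, mostly with a low value. They report only what shows in the picture. A call takes as long as a camera call. They do not tell look-alikes from the thing itself.
- env.boxes_of(camera, target): "bbox" ([left, top, right, bottom] in pixels, round what is visible of it).
- env.pinpoint(camera, target): "location" ([column, row] in pixels: a listed point, or the origin of a listed thing).
The state is a dict: "time_s": time; "qpos": joint angles; "qvel": joint speeds; "effort": joint torques, N m; "ee_pos": TCP position; "ee_rot": TCP orientation; "force": force on the tool from outside, world axes, zero at the start; "torque": the same for the moment, N m; "gripper_width": finger opening in mm; "gripper_force": force on a finger pad.
Only numpy, scipy, OpenCV 4.12 (cv2) and the standard library are available. Lean on these libraries where they do the work, as an engineer would, in place of code of your own. Each camera call takes 0.05 s, during which the arm holds its last target. There are 200 camera calls.

TASK

The screw cap of the white sauce jar is stuck. Break it loose with a short hard anticlockwise twist, spin it on until it comes free of its thread, feel that it is free before you lift it off (no hauling or forcing it against the thread), and set it down gently, top side up, flat in the one empty red box; leave the food and the other things where they are.

Things in the scene. Friction and masses are not known exactly. Their poses are not given: they have to be found in the camera images.
- jar: White ceramic sauce jar, 82 mm wide, fixed in a low square steel holder (100 mm square, 26 mm high) screwed to the counter: neither moves. Origin: centre of the holder's underside on the counter, z up along the jar's axis. The body reaches 75 mm up, the shoulder 85 mm; above it a bare neck, 36 mm wide, runs up under the cap.
- jar_mouth (a point): Centre of the jar's rim, 128 mm above the counter. On the neck two spring catches make the cap stick: about 0.4 to 0.7 N m snap it past them within the first 30 degrees (grip firmly, 40 N or more), after that it turns with hardly any torque.
- thread: The neck's thread, hidden under the cap and fixed to the jar: two white ledges, 6 mm high, 113 to 119 mm above the counter, that hold the cap's two lugs down until it has been turned far enough, each with an end stop. They take no hauling (40 N at most). Same origin and axes as the jar.
- cap: Black ribbed round screw cap on the jar, 56 mm across, 28 mm high, about 60 g. Origin: centre of its lower rim, z up; closed, that rim is 104 mm above the counter, with 19 mm of neck free below it, and its x axis lies within 3 degrees of the jar's x axis. It unscrews anticlockwise seen from above (its yaw grows against the jar's) and does not rise as it turns (1 mm of play).
- cap_top (a point): Centre of the cap's flat top, 28 mm above its lower rim. Where the thread lets go differs from jar to jar: somewhere between 80 and 127 degrees from closed. From there it can be lifted over the next 17 degrees; then it meets a hard stop. The end must be felt: regrasp as needed, turn on in small steps and try each time with a light pull (about 10 N).
- empty_box: The empty one of four equal red square open boxes, fixed on the counter; it may stand at any of the four places. 150 mm square, 40 mm high, walls and floor 5 mm thick. Origin: centre of its underside, x and y along its sides. The other three each hold two pieces of food.
- pouch0: yellow knotted tofu pouch, 52 mm wide, 36 mm high, in a red box; leave it. Origin: centre of its underside.
- pouch1: yellow knotted tofu pouch, 52 mm wide, 36 mm high, in a red box; leave it. Origin: centre of its underside.
- slice0: orange flower-shaped fish cake slice, 49 mm wide, 10 mm high, in a red box; leave it. Origin: centre of its underside.
- slice1: orange flower-shaped fish cake slice, 49 mm wide, 10 mm high, in a red box; leave it. Origin: centre of its underside.
- bun0: pale round ball-shaped dumpling, 52 mm wide, 36 mm high, in a red box; leave it. Origin: centre of its underside.
- bun1: pale round ball-shaped dumpling, 52 mm wide, 36 mm high, in a red box; leave it. Origin: centre of its underside.
- dip_bowl: small white dip bowl, 72 mm wide, 35 mm high, beyond the jar; leave it. Origin: centre of its underside.
- shaker: small brown glass shaker, 44 mm wide, 85 mm high, beyond the jar; leave it. Origin: centre of its underside.
- spoon: steel spoon lying on the counter near the robot; leave it. Origin: centre of its underside.
- saucer: blue saucer, 90 mm wide, near the robot; leave it. Origin: centre of its underside.
Not all that is in view belongs to the job. What is meant by the cap is not purple, and is the larger of those in its own colour.

How it is judged (in metres and radians):
On the way, in this order (a step that is already met when the one before it is completed fails the run):
1. the cap has been broken loose: turned at least 35 degrees on the jar, still seated on its neck (angle between the x axis of cap and the x axis of jar, either way round above 0.6 rad and z of cap in the frame of jar below 0.108 m and horizontal distance between cap and jar below 0.008 m), for 0.1 s.
2. the cap has been lifted clear of the neck (z of cap in the frame of jar above 0.131 m), for 0.1 s.
At the end, for the whole second after the job is handed in: The cap lies flat on the floor of the empty red box, top side up (within 7 degrees), at rest (x of cap in the frame of empty_box between -0.05 and 0.05 m and y of cap in the frame of empty_box between -0.05 and 0.05 m and z of cap in the frame of empty_box between 0.002 and 0.009 m and angle between cap's own z axis and vertical below 0.12 rad and linear speed of cap below 0.02 m/s); the robot touches nothing.
It fails at once if the cap is hauled up against the thread it is still caught in, or forced against its end stops, with more than 40 N (contact force between cap and thread above 40 N).
It fails at once if the cap is banged or pressed into the box with more than 30 N (contact force between cap and empty_box above 30 N).
It fails at once if the cap is let go more than 15 mm above the floor of the box (horizontal distance between cap and empty_box below 0.085 m and z of cap in the frame of empty_box above 0.02 m and contact force between the fingers and cap below 0.05 N).
It fails at once if food or another loose thing is shifted by more than 30 mm (distance of any of pouch0, pouch1, slice0, slice1, bun0, bun1, dip_bowl, shaker, spoon, saucer from where it was at the start of the episode above 0.03 m).
It also fails if it takes over 64 s, if anything falls off the work surface, if the arm or the gripper's body presses on something with over 40 N, if the wrist force passes 120 N, or if a joint passes its speed limit or range.

## Working session

There is one attempt and no reset: what is moved stays moved. The work goes in short steps, Python scripts to look and compute and a tool call to move; the robot and the scene stay as the last step left them, time stands still between calls to the robot, and variables do not carry over. Pictures are saved under pics/ and viewed, at most 10 in all, crops included, and the job is handed in when it is done.

Besides the shell and the picture viewer there is one more tool, called after "Emit:" as a command line: name --argument value ..., lists and objects as JSON in quotes. arm_command: Moves the arm, as the interface text tells. Its arguments: {"type":"object","properties":{"motion":{"type":"array"},"jaw":{"type":"number"},"newtons":{"type":"number"}},"required":["motion"]}

```bash
mkdir -p pics
cat > h.py <<'E'
import numpy as np, cv2
from workcell import env
def ray(cam,uv):
    m=env.camera_model(cam); K=np.array([[m['fx'],0,m['cx']],[0,m['fy'],m['cy']],[0,0,1.]])
    p=cv2.undistortPoints(np.array([[uv]],float),K,np.array([m['k1'],0,0,0,0.]))[0,0]
    return np.array(m['eye'],float),np.array(m['rotation'],float)@np.array([p[0],p[1],1])
def at_z(cam,uv,z):
    e,d=ray(cam,uv); return e+d*(z-e[2])/d[2]
def at_depth(cam,uv,dep):
    e,d=ray(cam,uv); return e+d*dep
E
python3 - <<'E'
from h import *
for c in ("top","side"):
    im,d=env.grab_frame(c); cv2.imwrite(f"pics/{c}0.png",im); np.save(f"{c}0.npy",d)
    m=env.camera_model(c); print(c,np.round(m['eye']),np.round(m['rotation'],2).tolist(),m['fx'])
    for t in ("cap","cap_top","jar","empty_box"):
        print(t,[(round(r['score'],2),np.round(r['bbox']).tolist()) for r in env.boxes_of(c,t)], [(round(r['score'],2),np.round(r['location'],1).tolist()) for r in env.pinpoint(c,t)])
s=env.state();print(s['time_s'],s['ee_pos'],s['ee_rot'],s['force'])
E
```

```text
top [404.  15. 841.] [-169.62, -2.34, -90.35] 370.35812597089625
cap [(0.96, [271.0, 255.0, 295.0, 287.0]), (0.82, [290.0, 182.0, 318.0, 213.0]), (0.54, [312.0, 146.0, 326.0, 166.0]), (0.54, [274.0, 176.0, 338.0, 238.0])] [(0.81, [302.1, 200.2]), (0.71, [280.6, 270.9]), (0.52, [318.7, 157.5])]
cap_top [(0.95, [288.0, 184.0, 319.0, 214.0]), (0.72, [272.0, 262.0, 295.0, 288.0]), (0.46, [312.0, 149.0, 327.0, 164.0])] [(0.73, [305.7, 195.4]), (0.62, [316.7, 156.0]), (0.6, [305.1, 195.5]), (0.57, [285.1, 276.1])]
jar [(0.89, [276.0, 176.0, 338.0, 237.0])] [(0.8, [303.6, 209.3])]
empty_box [(0.61, [372.0, 205.0, 449.0, 277.0])] [(0.7, [405.7, 239.2])]
side [ 521. -514.  676.] [-138.44, -0.15, -3.78] 385.12095449454966
cap [(0.79, [298.0, 173.0, 326.0, 204.0]), (0.7, [236.0, 190.0, 261.0, 220.0]), (0.49, [362.0, 224.0, 380.0, 238.0])] [(0.69, [249.7, 208.6]), (0.67, [369.3, 234.5]), (0.61, [312.4, 188.9])]
cap_top [(0.93, [299.0, 174.0, 329.0, 202.0]), (0.84, [359.0, 222.0, 380.0, 241.0]), (0.77, [235.0, 193.0, 264.0, 218.0]), (0.53, [346.0, 146.0, 365.0, 164.0]), (0.3, [280.0, 194.0, 348.0, 249.0])] [(0.8, [365.7, 228.7]), (0.65, [248.0, 199.3]), (0.55, [312.0, 183.9])]
jar [(0.74, [283.0, 196.0, 343.0, 247.0])] [(0.65, [313.3, 221.2]), (0.64, [234.5, 157.8])]
empty_box [(0.82, [240.0, 276.0, 332.0, 377.0])] [(0.84, [282.5, 327.6])]
0.9 [ 167.0756722  -550.1843511   227.98830832] [ 1.79995665e+02 -4.66462375e-04  1.68924219e+01] [-0.32992562 -0.17772132  0.13102415]
```

View pics/top0.png

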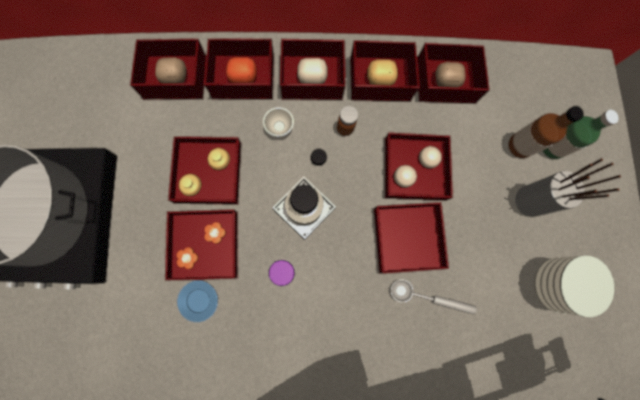

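View pics/side0.png

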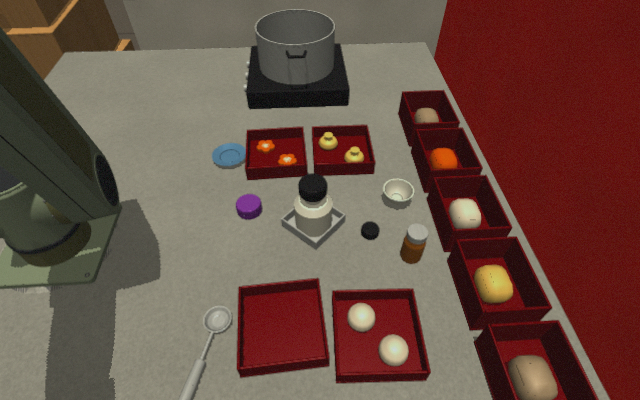

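Three things could pass for the cap in the top image: the purple disc (281,272), the small black disc on the counter (318,157), and the large black cap on the white jar (304,199). The one on the jar fits: it isn't purple, and it is the larger of the two black ones. I'll confirm it in a crop. The empty box is at about (411,238) in top, next to the spoon.

Run:
```python
from h import *
im=cv2.imread("pics/top0.png"); s=cv2.imread("pics/side0.png")
a=cv2.resize(im[140:290,250:350],(400,600),interpolation=2); b=cv2.resize(s[160:260,230:396],(400,241),interpolation=2)
c=np.zeros((600,800,3),np.uint8); c[:,:400]=a; c[:241,400:]=b; cv2.imwrite("pics/crop.png",c)
D={k:np.load(k+"0.npy") for k in("top","side")}
# cap-top: cloud of points at height 120..145 near the jar
for k,(u0,u1,v0,v1) in {"top":(285,322,178,218),"side":(294,332,170,206)}.items():
    P=np.array([at_depth(k,(u,v),D[k][v,u]) for v in range(v0,v1) for u in range(u0,u1) if D[k][v,u]>0])
    T=P[(P[:,2]>124)&(P[:,2]<142)]
    (c,r)=cv2.minEnclosingCircle(T[:,:2].astype(np.float32)); print(k,len(T),"cap top mean",T.mean(0).round(1),"circ",np.round(c,1),round(r,1))
# box: rim points (height 30..50)
for k,(u0,u1,v0,v1) in {"top":(368,455,202,279),"side":(232,334,276,380)}.items():
    P=np.array([at_depth(k,(u,v),D[k][v,u]) for v in range(v0,v1) for u in range(u0,u1) if D[k][v,u]>0])
    T=P[(P[:,2]>33)&(P[:,2]<47)]
    if k=="top":T=T[T[:,0]<T[:,0].max()]
    F=P[(P[:,2]>0)&(P[:,2]<9)]
    print(k,"rim rect",cv2.minAreaRect(T[:,:2].astype(np.float32)), "uv", env.pinpoint(k,"empty_box")[0]['location'])
for k,uv in (("top",(405.7,239.2)),("side",(282.5,327.6))): print(k,at_z(k,uv,0).round(1))
for k,uv in (("top",(305.5,195.4)),("side",(312,183.9))): print(k,at_z(k,uv,132).round(1))
```

```text
top 0 cap top mean [nan nan nan] circ [0. 0.] 0.0
side 0 cap top mean [nan nan nan] circ [0. 0.] 0.0<stdin>:10: RuntimeWarning: Mean of empty slice.
  ret = um.true_divide(
Traceback (most recent call last):
  File "h.py", line 10, in at_depth
    e,d=ray(cam,uv); return e+d*dep
        ~~~^^^^^^^^
  File "h.py", line 4, in ray
    m=env.camera_model(cam); K=np.array([[m['fx'],0,m['cx']],[0,m['fy'],m['cy']],[0,0,1.]])
ValueError: time passes only in moves, steps and waits
```

View pics/crop.png

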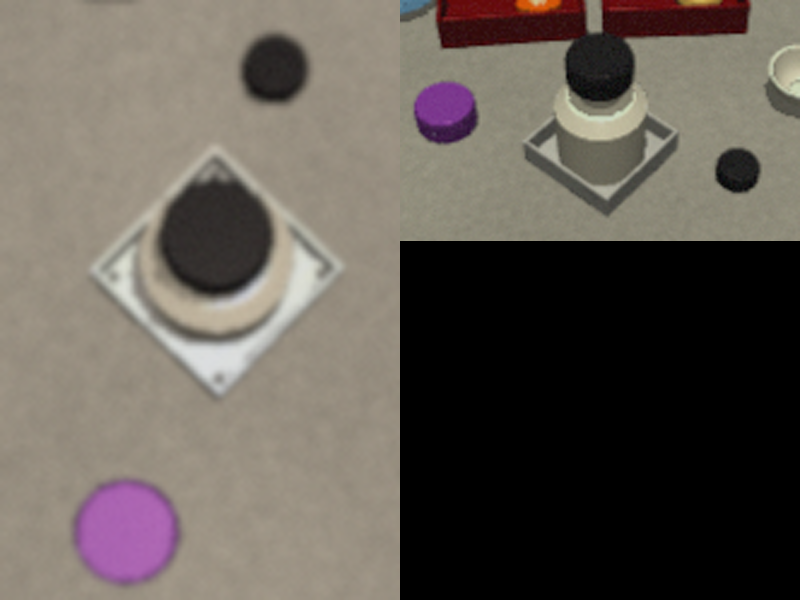

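The crop confirms it: the large black cap on the white jar in its steel holder. The purple and small black discs lie loose on the counter. The camera rotation turns out to be given as rpy, so I'll fix the helper.

```bash
cat > h.py <<'E'
import numpy as np, cv2
from scipy.spatial.transform import Rotation as R
from workcell import env
M={c:env.camera_model(c) for c in("top","side")}
def rays(cam,uv):
    m=M[cam]; K=np.array([[m['fx'],0,m['cx']],[0,m['fy'],m['cy']],[0,0,1.]])
    p=cv2.undistortPoints(np.array(uv,float).reshape(-1,1,2),K,np.array([m['k1'],0,0,0,0.]))[:,0]
    return np.array(m['eye'],float),np.c_[p,np.ones(len(p))]@R.from_euler('xyz',m['rotation'],degrees=True).as_matrix().T
def at_z(cam,uv,z):
    e,d=rays(cam,uv); return (e+d*((z-e[2])/d[:,2])[:,None])[0]
def cloud(cam,D,u0,u1,v0,v1):
    v,u=np.mgrid[v0:v1,u0:u1]; e,d=rays(cam,np.c_[u.ravel(),v.ravel()]); z=D[v0:v1,u0:u1].ravel()
    return (e+d*z[:,None])[z>0]
E
python3 - <<'E'
from h import *
for k,w in {"top":(285,322,178,218),"side":(294,332,170,206)}.items():
    P=cloud(k,np.load(k+"0.npy"),*w); T=P[(P[:,2]>124)&(P[:,2]<140)]
    c,r=cv2.minEnclosingCircle(T[:,:2].astype(np.float32)); print(k,len(T),"cap",T.mean(0).round(1),np.median(T[:,2]),np.round(c,1),round(r,1))
for k,w in {"top":(368,455,202,279),"side":(232,331,276,380)}.items():
    P=cloud(k,np.load(k+"0.npy"),*w); T=P[(P[:,2]>34)&(P[:,2]<46)]
    print(k,"rim",len(T),cv2.minAreaRect(T[:,:2].astype(np.float32)))
for k,uv in (("top",(405.7,239.2)),("side",(282.5,327.6))): print(k,"box",at_z(k,uv,0).round(1))
for k,uv in (("top",(305.5,195.4)),("side",(312,183.9))): print(k,"cap",at_z(k,uv,132).round(1))
print(env.state()['time_s'],env.state()['qpos'])
E
```

```text
top 642 cap [540.1  17.6 131.8] 131.94989950806968 [541.4  17.6] 28.9
side 503 cap [540.3  14.3 130.9] 131.2458812407068 [540.7  16.9] 28.3
top rim 665 ((471.82879638671875, -220.91586303710938), (151.1490936279297, 150.62338256835938), 3.102776050567627)
side rim 1123 ((472.0489501953125, -220.59140014648438), (149.84254455566406, 151.82022094726562), 3.280695915222168)
top box [ 469.9 -216.3    0. ]
side box [ 472.  -218.3    0. ]
top cap [545.7  14.2 132. ]
side cap [539.1  12.8 132. ]
0.9 [-7.42542395e+01  1.83098537e+01  8.96402004e+01  5.81433379e-04
  7.20456212e+01 -1.14684061e+00]
```

Emit:
arm_command --motion '[{"offset": [0.0435,-0.0362,0],"spin": 0},{"offset": [0.0435,-0.0362,0],"spin": 0},{"offset": [0.0435,-0.0362,0],"spin": 0},{"offset": [0.0435,-0.0362,0],"spin": 0},{"offset": [0.0435,-0.0362,0],"spin": 0}]' --jaw 0.085 --newtons 50

```text
time_s: 1.52
ee_pos: [323.4, -312.3, 228.2]
ee_rot: [180.0, -0.0, 16.9]
force: [1.3, -0.8, 0.1]
gripper_width: 85.2
gripper_force: 0.0
```

Emit:
arm_command --motion '[{"offset": [0.0435,-0.0362,0],"spin": 0},{"offset": [0.0435,-0.0362,0],"spin": 0},{"offset": [0.0435,-0.0362,0],"spin": 0},{"offset": [0.0435,-0.0362,0],"spin": 0},{"offset": [0.0435,-0.0362,0],"spin": 0}]'

```text
time_s: 2.15
ee_pos: [479.0, -75.8, 228.3]
ee_rot: [180.0, -0.0, 16.9]
force: [-0.1, -0.9, -0.7]
gripper_width: 85.0
gripper_force: 0.0
```

Emit:
arm_command --motion '[{"offset": [0.0435,-0.0362,0],"spin": 0},{"offset": [0.0435,-0.0362,0],"spin": 0},{"offset": [0,0,0],"spin": 0}]'

```text
time_s: 2.52
ee_pos: [542.0, 20.1, 227.5]
ee_rot: [-180.0, -0.0, 17.2]
force: [-0.4, -0.1, 0.7]
gripper_width: 85.1
gripper_force: 0.0
```

Run:
```python
from h import *
im,d=env.grab_frame("side"); cv2.imwrite("pics/s1.png",im)
s=env.state();print(s['ee_pos'].round(2),s['ee_rot'].round(2),s['force'].round(2),s['torque'].round(2),s['qpos'].round(1))
```

```text
[540.71  18.37 227.5 ] [1.7999e+02 5.0000e-02 1.7070e+01] [-0.05 -1.2   0.07] [-0.02  0.01 -0.03] [ 0.7 15.3 94.1 -0.  70.7 73.7]
```

Emit:
arm_command --motion '[{"offset": [0,0,0.035],"spin": 0},{"offset": [0,0,0.035],"spin": 0},{"offset": [0,0,0.025],"spin": 0},{"offset": [0,0,0.0115],"spin": 0},{"offset": [0,0,0],"spin": 0}]'

```text
time_s: 3.2
ee_pos: [539.9, 16.3, 121.3]
ee_rot: [-180.0, 0.1, 16.8]
force: [0.9, 0.5, -0.5]
gripper_width: 85.3
gripper_force: 0.0
```

Run:
```python
from h import *
im,d=env.grab_frame("side"); im2,d=env.grab_frame("top")
c=np.hstack([cv2.resize(im[130:250,240:380],(400,343)),cv2.resize(im2[130:250,240:380],(400,343))]); cv2.imwrite("pics/s2.png",c)
s=env.state();print(s['ee_pos'].round(2),s['ee_rot'].round(2),s['force'].round(2))
```

```text
[540.95  16.71 122.51] [ 1.7996e+02 -1.1000e-01  1.6860e+01] [-0.37 -0.   -0.56]
```

View pics/s2.png

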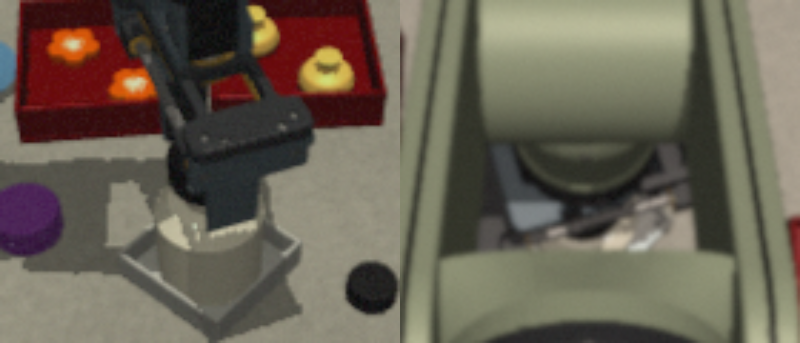

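The side crop shows the fingers straddling the cap: the near finger covers it at about (230,190) in the crop, and the tips are above the shoulder. Close at 55 N.

Emit:
arm_command --motion '[{"offset": [0,0,0],"spin": 0},{"offset": [0,0,0],"spin": 0},{"offset": [0,0,0],"spin": 0},{"offset": [0,0,0],"spin": 0}]' --jaw 0.04 --newtons 55

```text
time_s: 3.8
ee_pos: [540.4, 17.2, 121.7]
ee_rot: [180.0, -0.0, 16.9]
force: [-0.3, 0.2, 1.5]
gripper_width: 55.1
gripper_force: 55.0
```

```bash
cat > st.py <<'E'
from workcell import env
s=env.state();print(s['time_s'],s['ee_pos'].round(2),s['ee_rot'].round(2),s['force'].round(2),s['torque'].round(3),s['qpos'].round(1)[5],s['gripper_width'],s['gripper_force'])
E
python3 st.py
```

```text
3.8 [540.43  17.22 121.74] [ 1.80e+02 -2.00e-02  1.69e+01] [-0.26  0.2   1.49] [ 0.086  0.07  -0.02 ] 73.7 55.096416784809335 55.00074882991612
```

Emit:
arm_command --motion '[{"offset": [0,0,0],"spin": -0.18},{"offset": [0,0,0],"spin": -0.18},{"offset": [0,0,0],"spin": -0.18},{"offset": [0,0,0],"spin": -0.18},{"offset": [0,0,0],"spin": 0}]'

```text
time_s: 4.42
ee_pos: [540.7, 17.2, 121.8]
ee_rot: [180.0, -0.0, 58.0]
force: [0.7, 0.9, 2.2]
gripper_width: 55.4
gripper_force: 55.0
```

```bash
python3 st.py
```

```text
4.425 [540.71  17.21 121.75] [ 1.7995e+02 -3.0000e-02  5.8030e+01] [0.66 0.92 2.23] [ 0.062 -0.061 -0.005] 32.6 55.38270791973381 54.99980821274221
```

Emit:
arm_command --motion '[{"offset": [0,0,0],"spin": -0.18},{"offset": [0,0,0],"spin": -0.18},{"offset": [0,0,0],"spin": -0.18},{"offset": [0,0,0],"spin": -0.14},{"offset": [0,0,0],"spin": 0}]'

```text
time_s: 5.05
ee_pos: [540.6, 17.2, 121.8]
ee_rot: [180.0, 0.0, 96.9]
force: [0.5, -0.1, 3.9]
gripper_width: 55.6
gripper_force: 55.0
```

Emit:
arm_command --motion '[{"offset": [0,0,-0.001],"spin": 0},{"offset": [0,0,0],"spin": 0}]'

```text
time_s: 5.3
ee_pos: [540.0, 17.0, 122.1]
ee_rot: [-179.9, 0.0, 97.0]
force: [0.7, 0.4, -0.6]
gripper_width: 55.7
gripper_force: 55.0
```

```bash
python3 st.py
```

```text
5.3 [539.98  16.98 122.09] [-1.7995e+02  1.0000e-02  9.7010e+01] [ 0.69  0.38 -0.65] [-0.017 -0.119  0.019] -6.4 55.74292996324196 54.99959724023938
```

Emit:
arm_command --motion '[{"offset": [0,0,-0.0008],"spin": 0},{"offset": [0,0,0],"spin": 0}]'

```text
time_s: 5.55
ee_pos: [540.3, 17.1, 123.2]
ee_rot: [-180.0, 0.0, 97.1]
force: [0.2, -0.2, -1.0]
gripper_width: 55.3
gripper_force: 55.0
```

Emit:
arm_command --motion '[{"offset": [0,0,-0.0006],"spin": 0},{"offset": [0,0,0],"spin": 0}]'

```text
time_s: 5.8
ee_pos: [540.2, 17.1, 123.3]
ee_rot: [-180.0, 0.0, 97.1]
force: [1.5, -0.7, -4.8]
gripper_width: 55.3
gripper_force: 55.0
```

Emit:
arm_command --motion '[{"offset": [0,0,-0.0005],"spin": 0},{"offset": [0,0,0],"spin": 0}]'

```text
time_s: 6.05
ee_pos: [540.1, 17.1, 123.6]
ee_rot: [-180.0, 0.0, 97.1]
force: [2.9, 0.1, -10.2]
gripper_width: 55.5
gripper_force: 55.0
```

Emit:
arm_command --motion '[{"offset": [0,0,0.0012],"spin": 0},{"offset": [0,0,0],"spin": -0.1},{"offset": [0,0,-0.0012],"spin": 0},{"offset": [0,0,0],"spin": 0}]'

```text
time_s: 6.55
ee_pos: [539.8, 17.1, 123.6]
ee_rot: [-179.9, -0.0, 102.8]
force: [1.8, -0.4, -12.5]
gripper_width: 55.5
gripper_force: 55.0
```

Emit:
arm_command --motion '[{"offset": [0,0,0.0013],"spin": 0},{"offset": [0,0,0],"spin": -0.1},{"offset": [0,0,-0.0012],"spin": 0},{"offset": [0,0,0],"spin": 0}]'

```text
time_s: 7.05
ee_pos: [540.1, 17.1, 123.7]
ee_rot: [-180.0, -0.0, 108.5]
force: [1.2, -0.2, -13.6]
gripper_width: 55.5
gripper_force: 55.0
```

Emit:
arm_command --motion '[{"offset": [0,0,0.0014],"spin": 0},{"offset": [0,0,0],"spin": -0.1},{"offset": [0,0,-0.0011],"spin": 0},{"offset": [0,0,0],"spin": 0}]'

```text
time_s: 7.55
ee_pos: [540.3, 17.1, 123.7]
ee_rot: [-180.0, 0.0, 114.2]
force: [1.9, -0.1, -11.6]
gripper_width: 55.4
gripper_force: 55.0
```

Emit:
arm_command --motion '[{"offset": [0,0,0.0012],"spin": 0},{"offset": [0,0,0],"spin": -0.1},{"offset": [0,0,-0.0011],"spin": 0},{"offset": [0,0,0],"spin": 0}]'

```text
time_s: 8.05
ee_pos: [540.4, 17.1, 123.6]
ee_rot: [-180.0, 0.0, 119.9]
force: [1.9, 0.8, -11.4]
gripper_width: 55.7
gripper_force: 55.0
```

Emit:
arm_command --motion '[{"offset": [0,0,0.0012],"spin": 0},{"offset": [0,0,0],"spin": -0.1},{"offset": [0,0,-0.0012],"spin": 0},{"offset": [0,0,0],"spin": 0}]'

```text
time_s: 8.55
ee_pos: [540.4, 17.1, 123.7]
ee_rot: [180.0, 0.0, 125.7]
force: [2.2, 0.3, -11.0]
gripper_width: 55.3
gripper_force: 55.0
```

```bash
python3 st.py
```

```text
8.55 [540.41  17.12 123.7 ] [1.8000e+02 1.0000e-02 1.2566e+02] [  2.22   0.28 -10.99] [ 0.029 -0.332  0.071] -35.1 55.34879448757812 54.995398661121726
```

108.8° turned and still caught, with the turning torque still low. Going on.

Emit:
arm_command --motion '[{"offset": [0,0,0.0012],"spin": 0},{"offset": [0,0,0],"spin": -0.1},{"offset": [0,0,-0.0012],"spin": 0},{"offset": [0,0,0],"spin": 0}]'

```text
time_s: 9.05
ee_pos: [540.5, 17.2, 124.1]
ee_rot: [180.0, 0.0, 131.4]
force: [0.8, 0.5, -6.1]
gripper_width: 55.2
gripper_force: 55.0
```

Emit:
arm_command --motion '[{"offset": [0,0,0.0012],"spin": 0},{"offset": [0,0,0],"spin": -0.08},{"offset": [0,0,-0.0012],"spin": 0},{"offset": [0,0,0],"spin": 0}]'

```text
time_s: 9.55
ee_pos: [540.8, 17.1, 124.5]
ee_rot: [179.9, 0.1, 136.0]
force: [0.3, 0.7, -1.0]
gripper_width: 55.0
gripper_force: 55.0
```

```bash
python3 st.py
```

```text
9.55 [540.84  17.11 124.49] [1.7994e+02 7.0000e-02 1.3599e+02] [ 0.28  0.69 -0.96] [ 0.116 -0.266 -0.032] -45.4 54.99601342028256 54.99970371834934
```

Force has dropped to the cap's weight. I'll turn about 2° more into the window and confirm with a small lift.

Emit:
arm_command --motion '[{"offset": [0,0,0],"spin": -0.04},{"offset": [0,0,-0.001],"spin": 0},{"offset": [0,0,0],"spin": 0}]'

```text
time_s: 9.93
ee_pos: [540.5, 17.1, 125.1]
ee_rot: [180.0, 0.0, 138.3]
force: [0.2, -0.5, -0.8]
gripper_width: 55.2
gripper_force: 55.0
```

Emit:
arm_command --motion '[{"offset": [0,0,-0.0015],"spin": 0},{"offset": [0,0,-0.0015],"spin": 0},{"offset": [0,0,0],"spin": 0}]'

```text
time_s: 10.3
ee_pos: [540.5, 17.1, 128.0]
ee_rot: [180.0, 0.0, 138.3]
force: [0.1, 0.2, -0.9]
gripper_width: 55.0
gripper_force: 55.0
```

Free: the cap is 6 mm up and the force shows only its weight. Lift it off.

Emit:
arm_command --motion '[{"offset": [0,0,-0.004],"spin": 0},{"offset": [0,0,-0.006],"spin": 0},{"offset": [0,0,-0.008],"spin": 0},{"offset": [0,0,-0.01],"spin": 0},{"offset": [0,0,-0.01],"spin": 0}]'

```text
time_s: 10.92
ee_pos: [540.5, 17.1, 166.8]
ee_rot: [180.0, 0.0, 138.4]
force: [0.1, -0.0, -1.4]
gripper_width: 55.2
gripper_force: 55.0
```

Emit:
arm_command --motion '[{"offset": [0,0,-0.015],"spin": 0},{"offset": [0,0,-0.015],"spin": 0},{"offset": [0,0,0],"spin": 0}]'

```text
time_s: 11.3
ee_pos: [541.3, 17.1, 197.6]
ee_rot: [179.9, 0.2, 138.4]
force: [0.1, 0.2, 0.1]
gripper_width: 55.3
gripper_force: 55.0
```

Run:
```python
from h import *
im,d=env.grab_frame("side"); cv2.imwrite("pics/s3.png",cv2.resize(im[100:260,220:420],(750,600)))
s=env.state();y=np.deg2rad(s['ee_rot'][2]);w=np.array([472,-220.8])-s['ee_pos'][:2];c,n=np.cos(y),np.sin(y)
print(s['ee_pos'],s['ee_rot'],"tool dx,dy",w@[c,n],w@[n,-c])
```

```text
[540.65618281  17.12521095 196.57116023] [1.79946343e+02 6.66474897e-02 1.38358828e+02] tool dx,dy -106.78440185954088 -223.42598095285655
```

View pics/s3.png

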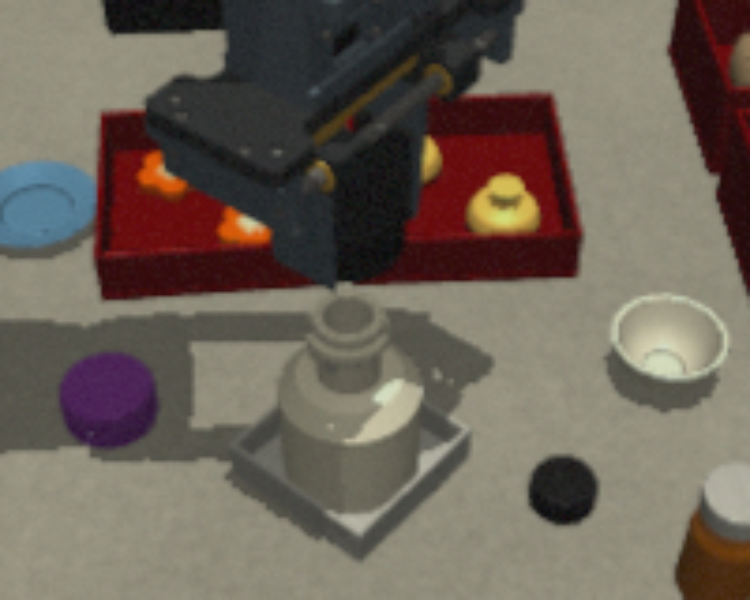

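The side crop shows the black cap between the fingers at about (370,220) and the bare jar mouth below at (347,315). Carry it to the box.

Emit:
arm_command --motion '[{"offset": [-0.0214,-0.0447,0],"spin": 0},{"offset": [-0.0214,-0.0447,0],"spin": 0},{"offset": [-0.0214,-0.0447,0],"spin": 0},{"offset": [-0.0214,-0.0447,0],"spin": 0},{"offset": [-0.0214,-0.0447,0],"spin": 0}]'

```text
time_s: 11.98
ee_pos: [470.8, -222.3, 195.2]
ee_rot: [-180.0, -0.1, 138.4]
force: [0.4, 0.5, 0.2]
gripper_width: 55.2
gripper_force: 55.0
```

Emit:
arm_command --motion '[{"offset": [0,0,0],"spin": 0},{"offset": [0,0,0.03],"spin": 0},{"offset": [0,0,0.04],"spin": 0},{"offset": [0,0,0.03],"spin": 0},{"offset": [0,0,0.02],"spin": 0}]'

```text
time_s: 12.6
ee_pos: [471.1, -219.4, 73.9]
ee_rot: [-180.0, -0.2, 138.4]
force: [0.5, 0.6, -0.3]
gripper_width: 55.3
gripper_force: 55.0
```

Emit:
arm_command --motion '[{"offset": [0,0,0.02],"spin": 0},{"offset": [0,0,0.015],"spin": 0},{"offset": [0,0,0.01],"spin": 0},{"offset": [0,0,0],"spin": 0},{"offset": [0,0,0],"spin": 0}]'

```text
time_s: 13.22
ee_pos: [472.3, -221.2, 31.4]
ee_rot: [180.0, 0.1, 138.4]
force: [-0.2, 1.2, -1.1]
gripper_width: 55.4
gripper_force: 55.0
```

Emit:
arm_command --motion '[{"offset": [0,0,0.003],"spin": 0},{"offset": [0,0,0.002],"spin": 0},{"offset": [0,0,0.001],"spin": 0},{"offset": [0,0,0],"spin": 0}]'

```text
time_s: 13.72
ee_pos: [471.7, -221.0, 24.8]
ee_rot: [-180.0, -0.0, 138.4]
force: [0.2, -0.1, 0.2]
gripper_width: 55.5
gripper_force: 55.0
```

Emit:
arm_command --motion '[{"offset": [0,0,0.0008],"spin": 0},{"offset": [0,0,0],"spin": 0},{"offset": [0,0,0],"spin": 0}]'

```text
time_s: 14.1
ee_pos: [471.8, -221.0, 24.1]
ee_rot: [-180.0, 0.0, 138.4]
force: [-0.5, -1.0, -0.3]
gripper_width: 55.3
gripper_force: 55.0
```

Emit:
arm_command --motion '[{"offset": [0,0,0.0008],"spin": 0},{"offset": [0,0,0],"spin": 0},{"offset": [0,0,0],"spin": 0}]'

```text
time_s: 14.48
ee_pos: [471.8, -221.0, 23.2]
ee_rot: [-180.0, 0.0, 138.4]
force: [0.3, -0.4, -1.0]
gripper_width: 55.3
gripper_force: 55.0
```

Emit:
arm_command --motion '[{"offset": [0,0,0.0006],"spin": 0},{"offset": [0,0,0],"spin": 0},{"offset": [0,0,0],"spin": 0}]'

```text
time_s: 14.85
ee_pos: [471.8, -221.1, 22.8]
ee_rot: [-180.0, 0.0, 138.4]
force: [-1.0, 1.0, 0.3]
gripper_width: 55.4
gripper_force: 55.0
```

Emit:
arm_command --motion '[{"offset": [0,0,0.0006],"spin": 0},{"offset": [0,0,0],"spin": 0},{"offset": [0,0,0],"spin": 0}]'

```text
time_s: 15.22
ee_pos: [471.9, -221.1, 22.7]
ee_rot: [180.0, 0.0, 138.4]
force: [-1.6, 0.5, 6.5]
gripper_width: 55.8
gripper_force: 55.0
```

Contact at 6.5 N, so the cap is on the floor. Release by opening partway, then rise.

Emit:
arm_command --motion '[{"offset": [0,0,0],"spin": 0},{"offset": [0,0,0],"spin": 0},{"offset": [0,0,0],"spin": 0},{"offset": [0,0,0],"spin": 0}]' --jaw 0.075 --newtons 10

```text
time_s: 15.72
ee_pos: [471.7, -221.0, 21.9]
ee_rot: [-180.0, -0.0, 138.4]
force: [-1.2, -0.7, 1.1]
gripper_width: 75.1
gripper_force: 0.0
```

Emit:
arm_command --motion '[{"offset": [0,0,-0.005],"spin": 0},{"offset": [0,0,-0.015],"spin": 0},{"offset": [0,0,-0.03],"spin": 0},{"offset": [0,0,-0.05],"spin": 0},{"offset": [0,0,-0.05],"spin": 0}]'

```text
time_s: 16.35
ee_pos: [471.7, -221.0, 174.6]
ee_rot: [180.0, 0.1, 138.4]
force: [1.1, 0.5, -0.1]
gripper_width: 75.2
gripper_force: 0.0
```

```bash
python3 st.py
python3 - <<'E'
from h import *
im,d=env.grab_frame("side"); cv2.imwrite("pics/s4.png",cv2.resize(im[200:400,180:440],(780,600)))
E
```

```text
16.35 [ 471.66 -220.95  174.6 ] [1.7999e+02 6.0000e-02 1.3836e+02] [ 1.08  0.46 -0.08] [ 0.008 -0.188  0.025] -74.7 75.17293032009995 0.0
```

View pics/s4.png

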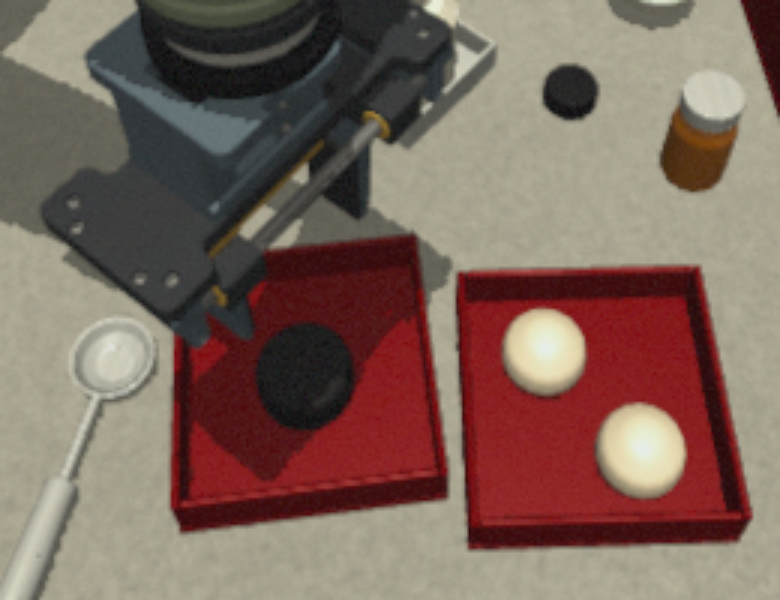

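The cap lies flat in the middle of the empty box, at about (305,375) in the crop, and the gripper is clear. Handing in.

```bash
python3 -c "
from workcell import env
print(env.job_done())"
```

```text
the job is handed in; nothing more can be done
None
```

The job is handed in, with no verdict returned: the cap broke loose, felt free at about 119–121° from closed, was lifted off with only its own weight on the wrist, and lies flat, top side up, in the middle of the empty red box.

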